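# Wake the tracing light pad and slide its touch dimmer up to full

### The job

Switch on the tracing light pad with a light touch on its round power key, then turn it up to full by running the fingertips along its row of five level bars, from the shortest bar to the longest, lightly touching every bar on the way. Then take the hand away: the pad stays where it lies, and the eraser, tape roll, pencil and ink jar are left alone.

Things in the scene. Friction and masses are not known exactly. Their poses are not given: they have to be found in the camera images.
- pad: LED tracing light pad, a loose stiff panel 270 x 360 x 10 mm, 1.3-2 kg, flat on rubber feet: grey frame, white lit area. One long side has a 50 mm wide grey bezel (top at z 10) with the controls in line. Origin: underside (table level) below bar 3. x: from the bezel across the lit area (panel x -25 to 245), y: along the bezel from the longest bar to the power key (panel y -180 to 180), z up. Slides if pushed hard
- key: the round power key: a fixed black touch disc 18 mm across with a thin grey ring on it, its flat top standing 1.5 mm proud of the bezel. Hard, it has no travel. Origin: centre of its top, at (0, 100, 11.5) mm in the pad's frame, 40 mm from the shortest bar
- bar1: level bar 1 of 5, the shortest: a fixed hard, slick low ripple 12 mm long (along the pad's x) with a flat black crest 6 mm wide, 1.5 mm above the bezel, and dark grey flanks sloping gently (8 deg) down to the bezel 13.6 mm either side. Origin: middle of its top, at (0, 60, 11.5) mm in the pad's frame; axes as the pad's
- bar2: level bar 2 of 5: a fixed hard, slick low ripple 18 mm long (along the pad's x) with a flat black crest 6 mm wide, 1.5 mm above the bezel, and dark grey flanks sloping gently (8 deg) down to the bezel 13.6 mm either side. Origin: middle of its top, at (0, 30, 11.5) mm in the pad's frame; axes as the pad's
- bar3: level bar 3 of 5: a fixed hard, slick low ripple 24 mm long (along the pad's x) with a flat black crest 6 mm wide, 1.5 mm above the bezel, and dark grey flanks sloping gently (8 deg) down to the bezel 13.6 mm either side. Origin: middle of its top, at (0, 0, 11.5) mm in the pad's frame; axes as the pad's
- bar4: level bar 4 of 5: a fixed hard, slick low ripple 30 mm long (along the pad's x) with a flat black crest 6 mm wide, 1.5 mm above the bezel, and dark grey flanks sloping gently (8 deg) down to the bezel 13.6 mm either side. Origin: middle of its top, at (0, -30, 11.5) mm in the pad's frame; axes as the pad's
- bar5: level bar 5 of 5, the longest: a fixed hard, slick low ripple 36 mm long (along the pad's x) with a flat black crest 6 mm wide, 1.5 mm above the bezel, and dark grey flanks sloping gently (8 deg) down to the bezel 13.6 mm either side. Origin: middle of its top, at (0, -60, 11.5) mm in the pad's frame; axes as the pad's
- eraser: a white block eraser in a blue sleeve, 55 x 22 x 13 mm, lying loose on the pad's sheet; origin at the centre of its underside, x along its length
- tape: a roll of drafting tape lying flat on the pad, 72 mm across, 19 mm high; origin at the centre of its underside
- pencil: a black pencil lying on the pad's sheet, 175 mm long, 7 mm thick; origin at the middle of its underside, x along it
- jar: a small closed ink jar, 44 mm across, 55 mm tall, standing on the table beside the bezel; origin at the centre of its underside
Things that resemble listed ones, but are neither listed nor needed, are in the scene too. What is shaped like the jar but green is not meant.

How it is judged:
On the way, in this order (a step that is already met when the one before it is completed fails the run):
1. the round power key is touched with the fingers (contact force between the fingers and key above 0.2 N), for 0.1 s.
2. the fingers touch level bar 1 (contact force between the fingers and bar1 above 0.2 N), for 0.03 s.
3. the fingers touch level bar 2 (contact force between the fingers and bar2 above 0.2 N), for 0.03 s.
4. the fingers touch level bar 3 (contact force between the fingers and bar3 above 0.2 N), for 0.03 s.
5. the fingers touch level bar 4 (contact force between the fingers and bar4 above 0.2 N), for 0.03 s.
6. the fingers touch level bar 5 (contact force between the fingers and bar5 above 0.2 N), for 0.03 s.
At the end, for the whole second after the job is handed in: After the key and bars 1 to 5 have been touched in that order, the fingers are off the pad; the pad lies flat, at rest and within 15 mm of where it was; the eraser, tape roll, pencil and jar are within 20 mm of where they were, the jar upright (distance of pad from where it was at the start of the episode below 0.015 m and angle between pad's own z axis and vertical below 0.03 rad and linear speed of pad below 0.01 m/s and contact force between the fingers and pad below 0.1 N and distance of each of eraser, tape, pencil, jar from where it was at the start of the episode below 0.02 m and angle between jar's own z axis and vertical below 0.1 rad).
It fails at once if the light pad is pressed hard (over 40 N) (contact force between the fingers and pad above 40 N).
It fails at once if the light pad is pushed more than 15 mm from its place (distance of pad from where it was at the start of the episode above 0.015 m).
It fails at once if the light pad is lifted or tipped (height (world z) of pad above 0.006 m or angle between pad's own z axis and vertical above 0.04 rad).
It fails at once if the eraser, tape roll, pencil or ink jar is moved more than 20 mm, lifted or carried (distance of any of eraser, tape, pencil, jar from where it was at the start of the episode above 0.02 m).
It also fails if it takes over 45 s, if anything falls off the work surface, if the arm or the gripper's body presses on something with over 40 N, if the wrist force passes 120 N, or if a joint passes its speed limit or range.

### The arm

A 7-joint arm with a two-finger parallel gripper is mounted at the origin on the work surface. World frame = base frame: x ahead of the robot, y to its left, z up, the work surface at z = 0. Lengths are in m, angles in rad, forces in N, time in s.
With the tool pointing down it reaches from about 0.4 to 0.85 m from the base axis. Payload 4.5 kg.
Tool frame: the origin (TCP) lies at the very end of the fingers, on their centre line; the grasp point (between the pads) lies 19 mm behind it; z points along the fingers, y is the line along which they close (so a half turn about z gives the same grasp; the last joint's range is limited). The gripper opens to 88 mm and grips with 3 to 60 N. Pads are 18 mm wide; open, the fingers measure 123 mm over their backs; the gripper's body (75 mm by 187 mm) begins 45 mm behind the grasp point.
Start: joints at [1.376, 0.689, -0.195, 1.565, 0.157, 0.902, -0.215], TCP at [0.142, -0.609, 0.239] pointing down, gripper open.
Joint ranges: [-3.01, 3.01], [-0.46, 2.08], [-1.47, 1.51], [0.13, 2.56], [-1, 4.14], [0.04, 2.09], [-2.66, 2.66]. Speed limits (rad/s): [2.57, 2.57, 3.14, 3.14, 3.14, 3.14, 3.14].

### API

Orientations are given as a unit quaternion [x, y, z, w].
In Python, from plant import r gives the robot as it stands. The module is installed in compiled form; this text tells all that it offers.
- The arm moves only by the tool step_arm, never from a script. Its argument "increments" is a list of rows, each a list of 2 entries, a list of its own where there are three numbers: the shift along the world's x, y, z in cm, then the turn, a rotation vector about the world's x, y, z in degrees. A call has exactly 10 rows; each row shifts and turns the commanded pose from where the row before left it; what a row does not reach is not made up. A row lasts 1/10 s, in which the tool goes at most 50 mm and 8.59 degrees, less where a joint would pass 70% of its speed; a pose out of reach is approached as far as the arm can. A call is refused whole if a number of a shift passes 5 or a number of a turn 8.59, either way. A call with a gripper value outside its range is refused whole. "fingers" is the opening, from 0 (shut) to 1 (fully open), set as the call begins (left out, the last holds). The fingers move at their own pace and stop on an object; "grip_force" is the grip in N (left out, the last holds). Time passes only in rows, so rows that do not move let the fingers close, or fill a call up. It gives the time, the measured TCP pose, the force, the opening and the grip force at its end, in the units of the state.
- r.get_state(): the state, without advancing time (a new reading comes with each control period).
- r.snapshot(name): name is "scene" or "top" or "wrist"; returns (picture, depth): 400x640x3 uint8, red, green, blue; 400x640 float32, m along the optical axis (not along the pixel's ray), 0 where there is no reading.
- r.calibration(name): a dict with "fov_y" (degrees; the focal length in pixels is half the picture's height over the tangent of half this angle, whatever the lens; pixels are square), "cx", "cy" (the principal point, pixels), "R" (3x3) and "t" (3): a world point X has camera coordinates R X + t. Camera axes: x right, y down, z forward; pixel columns grow to the right and rows downward; lengths in m; the calibration is good to about 2 mm. A picture is of the moment at which its call begins: read the wrist's pose just before it. calibration takes no time and is no camera call; for the wrist camera it gives the pose at the moment of the call.
- r.finish_job(): hands the job in; it is judged then, once.
The state is a dict: "clock": time; "q": joint angles; "qd": joint speeds; "joint_torque": joint torques, N m; "tool_pos": TCP position; "eef_rot": TCP orientation; "contact_force": force on the tool from outside, world axes, zero at the start; "moment": the same for the moment, N m; "opening": opening from 0.0 (shut) to 1.0 (fully open); "finger_force": force on a finger pad.
Only numpy, scipy, OpenCV 4.12 (cv2) and the standard library are available. Lean on these libraries where they do the work, as an engineer would, in place of code of your own. Each camera call takes 0.05 s, during which the arm holds its last target. There are 200 camera calls.

## Working session

There is one attempt and no reset: what is moved stays moved. The work goes in short steps, Python scripts to look and compute and a tool call to move; the robot and the scene stay as the last step left them, time stands still between calls to the robot, and variables do not carry over. Pictures are saved under pics/ and viewed, at most 10 in all, crops included, and the job is handed in when it is done.

Besides the shell and the picture viewer there is one more tool, called after "Emit:" by a JSON object that holds its "op" and its "data", one argument or row to a line. step_arm: Moves the arm, as the interface text tells. Its arguments: {"type":"object","properties":{"increments":{"type":"array","items":{"type":"array"}},"fingers":{"type":"number"},"grip_force":{"type":"number"}},"required":["increments"]}

```bash
mkdir -p pics; python3 - <<'E'
from plant import r
import cv2,numpy as np
for n in("top","scene"):
    p,d=r.snapshot(n);cv2.imwrite(f"pics/{n}0.png",p[:,:,::-1]);np.savez(f"{n}0.npz",p=p,d=d,**r.calibration(n))
print(r.get_state())
E
```

```text
{'clock': 0.1, 'q': array([ 1.37580295,  0.68986052, -0.19453511,  1.566222  ,  0.15728929,
        0.90251528, -0.21514238]), 'qd': array([-0.00031225, -0.00175685, -0.00165697, -0.00226088, -0.00053175,
        0.00087187,  0.00161288]), 'joint_torque': array([-3.12730685e-03, -5.28504610e+01, -1.27143357e+00, -1.53836739e+01,
       -5.25213894e-02,  2.03718140e-03,  4.26416022e-05]), 'tool_pos': array([ 0.14159148, -0.60817373,  0.23802013]), 'eef_rot': array([ 9.93461415e-01,  1.14165518e-01, -1.44577576e-04, -7.94334980e-04]), 'contact_force': array([0.67542106, 0.53826212, 0.10901446]), 'moment': array([ 0.00628607, -0.00432835,  0.04797276]), 'finger_force': 0.0, 'opening': 1.0017726413350438}
```

View pics/top0.png

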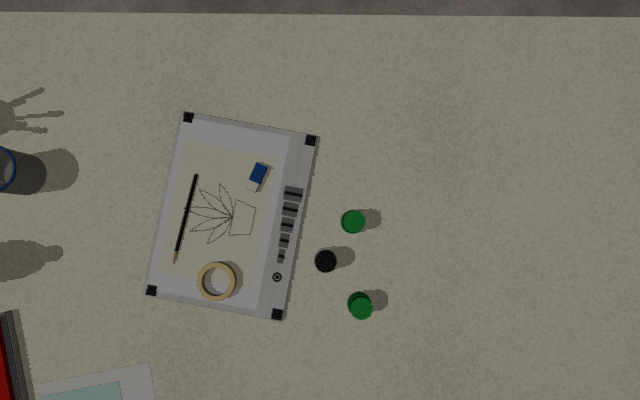

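View pics/scene0.png

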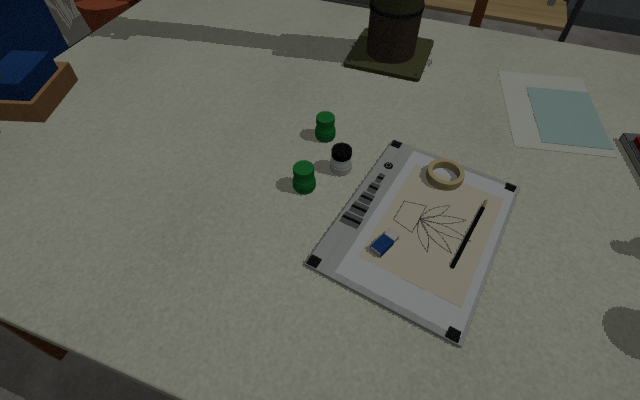

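The top view shows the pad's control row from the key (277,277) to bar 5 (292,193). The black ink jar is at (326,261) with green decoys either side, and the scene view agrees. Next I'll locate the key and bars.

```bash
cat > h.py <<'E'
import numpy as np,cv2
def cast(c,uv,z):
    f=200/np.tan(np.radians(float(c["fov_y"]))/2);R,t=c["R"],c["t"]
    d=R.T@np.array([(uv[0]-c["cx"])/f,(uv[1]-c["cy"])/f,1]);o=-R.T@t
    return o+d*(z-o[2])/d[2]
def blobs(p,roi,th,z,c,amin=8):
    x0,y0,x1,y1=roi
    m=(p.max(2)<th).astype(np.uint8);k=np.zeros_like(m);k[y0:y1,x0:x1]=m[y0:y1,x0:x1]
    n,l,s,ce=cv2.connectedComponentsWithStats(k)
    for i in range(1,n):
        if s[i,4]>=amin: print(ce[i].round(1),s[i,4],cast(c,ce[i],z).round(4))
E
python3 - <<'E'
from h import *
c=np.load("top0.npz");p=c["p"]
for th in(35,60,90):print(th);blobs(p,(265,180,306,290),th,.0115,c)
print("jar");blobs(p,(312,245,340,275),50,.055,c,40)
print("corners");[print(cast(c,u,.01).round(4)) for u in((188,118),(310,140),(277,314),(152,290))]
print(c["R"].round(3),c["t"])
E
```

```text
35
[293.1 193.5] 51 [0.5886 0.0804 0.0115]
[289.8 208.9] 44 [0.5593 0.0862 0.0115]
[286.9 224.4] 35 [0.5297 0.0914 0.0115]
[284.1 240.1] 26 [0.5    0.0962 0.0115]
[281.  255.8] 15 [0.4703 0.1015 0.0115]
[275.6 275.3] 14 [0.4337 0.111  0.0115]
[276.9 276.9] 8 [0.4308 0.1086 0.0115]
60
[293.4 193.1] 87 [0.5894 0.0798 0.0115]
[290.4 208.4] 74 [0.5601 0.085  0.0115]
[286.5 223.6] 63 [0.5312 0.092  0.0115]
[283.9 239.6] 43 [0.501  0.0965 0.0115]
[280.8 255.9] 27 [0.4701 0.1019 0.0115]
[276.8 276.8] 53 [0.431  0.1088 0.0115]
90
[292.7 193.5] 268 [0.5887 0.0812 0.0115]
[296.8 247.4] 278 [0.4864 0.0718 0.0115]
[289.6 208.9] 223 [0.5592 0.0866 0.0115]
[286.7 224.4] 179 [0.5297 0.0917 0.0115]
[283.5 240.1] 139 [0.5    0.0972 0.0115]
[280.7 255.7] 96 [0.4705 0.102  0.0115]
[276.5 276.5] 79 [0.4315 0.1094 0.0115]
jar
[325.3 260.6] 383 [0.4657 0.0181 0.055 ]
corners
[0.7333 0.2863 0.01  ]
[0.6926 0.0495 0.01  ]
[0.3616 0.1073 0.01  ]
[0.4032 0.3442 0.01  ]
[[ 0.011 -1.    -0.006]
 [-0.998 -0.011 -0.064]
 [ 0.063  0.007 -0.998]] [0.02676558 0.57553057 0.77015411]
```

Emit:
{"op": "step_arm", "data": {
  "increments": [
    [[3.1,2.6,0],[0,0,-2.3]],
    [[3.1,2.6,0],[0,0,-2.3]],
    [[3.1,2.6,0],[0,0,-2.3]],
    [[3.1,2.6,0],[0,0,-2.3]],
    [[3.1,2.6,0],[0,0,-2.3]],
    [[3.1,2.6,0],[0,0,-2.3]],
    [[3.1,2.6,0],[0,0,-2.3]],
    [[3.1,2.6,0],[0,0,-2.3]],
    [[3.1,2.6,0],[0,0,-2.3]],
    [[3.1,2.6,0],[0,0,-2.3]]
  ],
  "fingers": 0,
  "grip_force": 10
}}

```text
clock: 1.1
tool_pos: [0.4527, -0.3473, 0.2384]
eef_rot: [0.996, -0.087, -0.0, -0.0]
contact_force: [0.6, -0.0, -0.1]
opening: 0.115
finger_force: 0.0
```

Emit:
{"op": "step_arm", "data": {
  "increments": [
    [[0,3.5,0],[0,0,0]],
    [[0,3.5,0],[0,0,0]],
    [[0,3.5,0],[0,0,0]],
    [[0,3.5,0],[0,0,0]],
    [[0,3.5,0],[0,0,0]],
    [[0,3.5,0],[0,0,0]],
    [[0,3.5,0],[0,0,0]],
    [[0,3.5,0],[0,0,0]],
    [[0,3.5,0],[0,0,0]],
    [[0,0,0],[0,0,0]]
  ]
}}

```text
clock: 2.1
tool_pos: [0.4517, -0.0283, 0.2386]
eef_rot: [0.997, -0.082, -0.0, -0.001]
contact_force: [0.2, -0.4, 0.1]
opening: 0.004
finger_force: 0.0
```

Emit:
{"op": "step_arm", "data": {
  "increments": [
    [[-0.2,1.5,-1],[0,0,0]],
    [[-0.2,1.5,-1],[0,0,0]],
    [[-0.2,1.5,-1],[0,0,0]],
    [[-0.3,1.5,-1],[0,0,0]],
    [[-0.3,1.5,-1],[0,0,0]],
    [[-0.2,1.5,-1],[0,0,0]],
    [[-0.2,1.5,-1],[0,0,0]],
    [[-0.2,1.6,-1],[0,0,0]],
    [[-0.2,1.6,-1],[0,0,0]],
    [[0,0,-1],[0,0,0]]
  ]
}}

```text
clock: 3.1
tool_pos: [0.4319, 0.1049, 0.1381]
eef_rot: [0.996, -0.085, 0.0, -0.0]
contact_force: [0.2, 0.4, -0.5]
opening: 0.006
finger_force: 0.0
```

```bash
python3 - <<'E'
from plant import r
import cv2,numpy as np
c=r.calibration("wrist");s=r.get_state()
p,d=r.snapshot("wrist");cv2.imwrite("pics/w1.png",p[:,:,::-1]);np.savez("w1.npz",p=p,d=d,**c)
print(s["clock"],s["tool_pos"],s["contact_force"],s["q"])
E
```

```text
3.1 [0.4319038  0.10487455 0.13813717] [ 0.16689317  0.38033077 -0.52883874] [-0.35587651  0.65398235  0.0228728   2.19633294 -0.05126807  0.29122005
 -2.02881302]
```

View pics/w1.png

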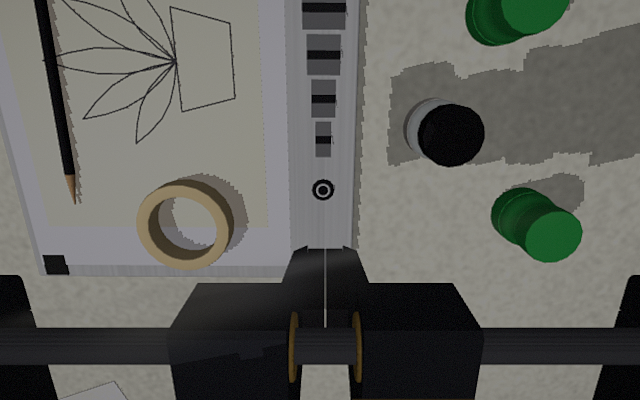

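The wrist view shows the key at (322,190) and the bars above it at (323,139), (323,99), (323,55) and (324,8). The closed fingertips come up from below, at about (325,250).

```bash
python3 - <<'E'
from h import *
c=np.load("w1.npz");p=c["p"]
for u in((322.5,190),(323,139.5),(323.5,99),(323.5,55),(324,8)):print(cast(c,u,.0115).round(4))
blobs(p,(302,0,346,205),45,.0115,c)
E
```

```text
[0.4296 0.1067 0.0115]
[0.469  0.0995 0.0115]
[0.4981 0.0941 0.0115]
[0.5277 0.089  0.0115]
[0.557  0.0836 0.0115]
[323.6   7. ] 393 [0.5577 0.0838 0.0115]
[322.6  54.2] 284 [0.5283 0.0895 0.0115]
[323.3  98.5] 188 [0.4985 0.0942 0.0115]
[323.  139.5] 120 [0.469  0.0995 0.0115]
[322.7 188.8] 173 [0.4306 0.1063 0.0115]
[322.7 190. ] 61 [0.4297 0.1065 0.0115]
```

Emit:
{"op": "step_arm", "data": {
  "increments": [
    [[0,0.1,-1.5],[0,0,0]],
    [[0,0,-1.5],[0,0,0]],
    [[0,0,-1.5],[0,0,0]],
    [[0,0,-1.5],[0,0,0]],
    [[0,0,-1.5],[0,0,0]],
    [[0,0,-1.5],[0,0,0]],
    [[0,0,-1.5],[0,0,0]],
    [[0,0,-0.8],[0,0,0]],
    [[0,0,0],[0,0,0]],
    [[0,0,0],[0,0,0]]
  ]
}}

```text
clock: 4.15
tool_pos: [0.437, 0.1052, 0.0303]
eef_rot: [0.996, -0.086, -0.004, 0.002]
contact_force: [0.6, 0.0, 0.5]
opening: 0.004
finger_force: 0.0
```

```bash
python3 - <<'E'
from plant import r
s=r.get_state();print(s["q"],s["qd"].round(3),s["tool_pos"],s["eef_rot"])
E
```

```text
[-3.38192523e-01  8.91376862e-01 -1.84024472e-04  2.21566534e+00
 -1.33610549e-02  4.38239711e-02 -2.06869836e+00] [-0.006 -0.01  -0.002  0.008 -0.004 -0.003  0.002] [0.43703562 0.10519743 0.03026475] [ 0.99625285 -0.08636342 -0.004373    0.00157822]
```

Joint 6 is at its lower limit here, so I'll tilt the tool about 7° (tip towards the base) about the bars' long axis.

Emit:
{"op": "step_arm", "data": {
  "increments": [
    [[-0.2,0.05,0.2],[0.2,1.2,0]],
    [[-0.2,0.05,0.2],[0.2,1.2,0]],
    [[-0.2,0.05,0.2],[0.2,1.2,0]],
    [[-0.2,0,0.2],[0.2,1.2,0]],
    [[-0.2,0,0],[0.2,1.2,0]],
    [[-0.1,0,0],[0.2,1.2,0]],
    [[0,0,0],[0,0,0]],
    [[0,0,0],[0,0,0]],
    [[0,0,0],[0,0,0]],
    [[0,0,0],[0,0,0]]
  ]
}}

```text
clock: 5.15
tool_pos: [0.4255, 0.107, 0.0382]
eef_rot: [0.994, -0.086, -0.068, -0.003]
contact_force: [-1.3, -0.2, 0.6]
opening: 0.004
finger_force: 0.0
```

```bash
python3 - <<'E'
from plant import r
from scipy.spatial.transform import Rotation as R
s=r.get_state();print(s["q"].round(3),s["tool_pos"],s["contact_force"],R.from_quat(s["eef_rot"]).as_matrix().round(3))
E
```

```text
[-0.264  0.884 -0.073  2.132 -0.012  0.25  -2.045] [0.42553793 0.10704306 0.03817571] [-1.29941625 -0.24287029  0.61099027] [[ 0.976 -0.171 -0.134]
 [-0.17  -0.985  0.018]
 [-0.136  0.005 -0.991]]
```

Emit:
{"op": "step_arm", "data": {
  "increments": [
    [[0,0,-0.5],[0,0,0]],
    [[0,0,-0.5],[0,0,0]],
    [[0,0,-0.5],[0,0,0]],
    [[0,0,-0.3],[0,0,0]],
    [[0,0,-0.2],[0,0,0]],
    [[0,0,-0.1],[0,0,0]],
    [[0,0,-0.1],[0,0,0]],
    [[0,0,-0.05],[0,0,0]],
    [[0,0,0],[0,0,0]],
    [[0,0,0],[0,0,0]]
  ]
}}

```text
clock: 6.15
tool_pos: [0.4258, 0.107, 0.0156]
eef_rot: [0.994, -0.086, -0.068, -0.003]
contact_force: [0.0, -0.2, -0.1]
opening: 0.005
finger_force: 0.0
```

Tracking is good. I'll go down slowly to contact, which I expect at z ≈ 0.0127.

Emit:
{"op": "step_arm", "data": {
  "increments": [
    [[0,0,-0.04],[0,0,0]],
    [[0,0,-0.04],[0,0,0]],
    [[0,0,-0.04],[0,0,0]],
    [[0,0,-0.04],[0,0,0]],
    [[0,0,-0.04],[0,0,0]],
    [[0,0,-0.04],[0,0,0]],
    [[0,0,-0.04],[0,0,0]],
    [[0,0,0],[0,0,0]],
    [[0,0,0],[0,0,0]],
    [[0,0,0],[0,0,0]]
  ]
}}

```text
clock: 7.15
tool_pos: [0.4257, 0.107, 0.0129]
eef_rot: [0.994, -0.086, -0.068, -0.003]
contact_force: [0.4, -0.3, 5.4]
opening: 0.006
finger_force: 2.5
```

Emit:
{"op": "step_arm", "data": {
  "increments": [
    [[0,0,0.2],[0,0,0]],
    [[0.8,-0.15,0.1],[0,0,0]],
    [[0.8,-0.15,0],[0,0,0]],
    [[0.8,-0.15,0],[0,0,0]],
    [[0.3,-0.05,-0.2],[0,0,0]],
    [[0.2,-0.03,-0.1],[0,0,0]],
    [[0.2,-0.04,0],[0,0,0]],
    [[0.2,-0.03,0],[0,0,0]],
    [[0.2,-0.04,0],[0,0,0]],
    [[0,0,0],[0,0,0]]
  ]
}}

```text
clock: 8.15
tool_pos: [0.4606, 0.1005, 0.0129]
eef_rot: [0.994, -0.086, -0.068, -0.003]
contact_force: [-2.1, 0.6, 4.8]
opening: 0.008
finger_force: 2.2
```

Emit:
{"op": "step_arm", "data": {
  "increments": [
    [[0.37,-0.07,0],[0,0,0]],
    [[0.37,-0.07,0],[0,0,0]],
    [[0.37,-0.07,0],[0,0,0]],
    [[0.37,-0.07,0],[0,0,0]],
    [[0.37,-0.07,0],[0,0,0]],
    [[0.37,-0.07,0],[0,0,0]],
    [[0.37,-0.07,0],[0,0,0]],
    [[0.37,-0.05,0],[0,0,0]],
    [[0,0,0],[0,0,0]],
    [[0,0,0],[0,0,0]]
  ]
}}

```text
clock: 9.15
tool_pos: [0.4901, 0.095, 0.013]
eef_rot: [0.994, -0.086, -0.068, -0.003]
contact_force: [-1.6, -0.7, 5.7]
opening: 0.007
finger_force: 2.5
```

Emit:
{"op": "step_arm", "data": {
  "increments": [
    [[0.37,-0.07,0],[0,0,0]],
    [[0.37,-0.07,0],[0,0,0]],
    [[0.37,-0.07,0],[0,0,0]],
    [[0.37,-0.07,0],[0,0,0]],
    [[0.37,-0.07,0],[0,0,0]],
    [[0.37,-0.07,0],[0,0,0]],
    [[0.37,-0.07,0],[0,0,0]],
    [[0.37,-0.05,0],[0,0,0]],
    [[0,0,0],[0,0,0]],
    [[0,0,0],[0,0,0]]
  ]
}}

```text
clock: 10.15
tool_pos: [0.5197, 0.0897, 0.013]
eef_rot: [0.994, -0.086, -0.068, -0.003]
contact_force: [-1.0, -0.2, 5.5]
opening: 0.006
finger_force: 2.6
```

Emit:
{"op": "step_arm", "data": {
  "increments": [
    [[0.37,-0.07,0],[0,0,0]],
    [[0.37,-0.07,0],[0,0,0]],
    [[0.37,-0.07,0],[0,0,0]],
    [[0.37,-0.07,0],[0,0,0]],
    [[0.37,-0.07,0],[0,0,0]],
    [[0.37,-0.07,0],[0,0,0]],
    [[0.37,-0.07,0],[0,0,0]],
    [[0.37,-0.05,0],[0,0,0]],
    [[0,0,0],[0,0,0]],
    [[0,0,0],[0,0,0]]
  ]
}}

```text
clock: 11.15
tool_pos: [0.5494, 0.0844, 0.013]
eef_rot: [0.994, -0.086, -0.068, -0.003]
contact_force: [-1.8, -0.2, 5.6]
opening: 0.004
finger_force: 2.6
```

Emit:
{"op": "step_arm", "data": {
  "increments": [
    [[0.37,-0.07,0],[0,0,0]],
    [[0.37,-0.07,0],[0,0,0]],
    [[0.37,-0.07,0],[0,0,0]],
    [[0.37,-0.07,0],[0,0,0]],
    [[0.37,-0.07,0],[0,0,0]],
    [[0.37,-0.07,0],[0,0,0]],
    [[0.37,-0.07,0],[0,0,0]],
    [[0.37,-0.05,0],[0,0,0]],
    [[0,0,0],[0,0,0]],
    [[0,0,0],[0,0,0]]
  ]
}}

```text
clock: 12.15
tool_pos: [0.5792, 0.079, 0.013]
eef_rot: [0.994, -0.086, -0.068, -0.003]
contact_force: [-1.6, 0.2, 4.8]
opening: 0.005
finger_force: 2.4
```

All five bars showed contact at about 5 N. Now I'll lift the hand clear and check the scene.

Emit:
{"op": "step_arm", "data": {
  "increments": [
    [[0,0,0.5],[0,0,0]],
    [[0,0,1.5],[0,0,0]],
    [[0,0,2],[0,0,0]],
    [[0,0,2],[0,0,0]],
    [[0,0,2],[0,0,0]],
    [[0,0,2],[0,0,0]],
    [[0,0,2],[0,0,0]],
    [[0,0,2],[0,0,0]],
    [[0,0,1],[0,0,0]],
    [[0,0,0],[0,0,0]]
  ]
}}

```text
clock: 13.15
tool_pos: [0.5803, 0.0791, 0.1646]
eef_rot: [0.994, -0.086, -0.066, -0.004]
contact_force: [0.8, -0.4, -0.1]
opening: 0.004
finger_force: 0.0
```

Emit:
{"op": "step_arm", "data": {
  "increments": [
    [[0,-3,0],[0,0,0]],
    [[0,-3,0],[0,0,0]],
    [[0,-3,0],[0,0,0]],
    [[0,-3,0],[0,0,0]],
    [[0,-3,0],[0,0,0]],
    [[0,-3,0],[0,0,0]],
    [[0,-3,0],[0,0,0]],
    [[0,-3,0],[0,0,0]],
    [[0,-3,0],[0,0,0]],
    [[0,0,0],[0,0,0]]
  ]
}}

```text
clock: 14.15
tool_pos: [0.5774, -0.1976, 0.1617]
eef_rot: [0.994, -0.09, -0.069, -0.001]
contact_force: [-0.6, -0.3, 0.8]
opening: 0.006
finger_force: 0.0
```

```bash
python3 - <<'E'
from plant import r
from h import *
p,d=r.snapshot("top");c=r.calibration("top");cv2.imwrite("pics/top1.png",p[:,:,::-1])
blobs(p,(265,180,306,290),35,.0115,c)
print("jar");blobs(p,(312,245,340,275),50,.055,c,40)
E
```

```text
[293.1 193.6] 46 [0.5885 0.0804 0.0115]
[289.6 209. ] 41 [0.5591 0.0866 0.0115]
[286.7 224.5] 33 [0.5296 0.0917 0.0115]
[283.8 240. ] 24 [0.5001 0.0966 0.0115]
[281.  255.8] 15 [0.4703 0.1015 0.0115]
jar
[325.4 260.6] 381 [0.4657 0.0181 0.055 ]
```

View pics/top1.png

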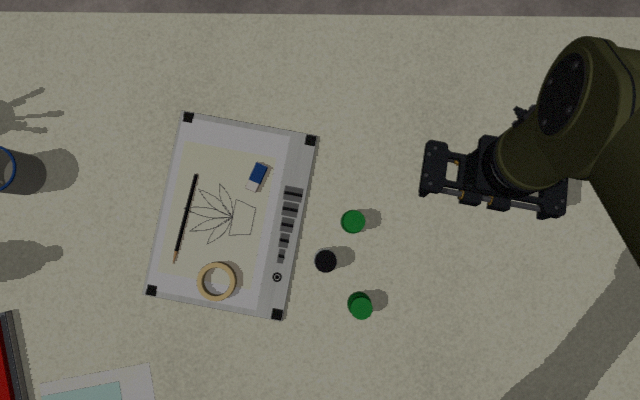

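The pad, with its key at (277,277), and all the other items are where they were, and the hand is well clear at about (495,180).

```bash
python3 -c "
from plant import r
print(r.finish_job())"
```

```text
the job is handed in; nothing more can be done
None
```

I touched the power key, ran the fingertips over bars 1 to 5 in order at about 5 N each, then moved the hand clear; the pad and the other items have not visibly moved, and the job is handed in (no verdict was returned).

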